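# Load the sequence lane with three fittings boxes and drop its retaining bar

## Robot

A 6-joint arm with a two-finger parallel gripper is mounted at the origin on the work surface. World frame = base frame: x ahead of the robot, y to its left, z up, the work surface at z = 0. Lengths are in m, angles in rad, forces in N, time in s.
With the tool pointing down it reaches from about 0.275 to 0.825 m from the base axis. Payload 4.9 kg.
Tool frame: the origin (TCP) lies midway between the tips of the shut fingers; the grasp point (between the pads) lies 19 mm behind it (grip_point_offset is the distance from the TCP to the grasp point, in m); z points along the fingers, y is the line along which they close (so a half turn about z gives the same grasp; the last joint's range is limited). The gripper opens to 85 mm and grips with 20 to 120 N. Pads are 22 mm wide; open, the fingers measure 114 mm over their backs; the gripper's body (76 mm by 85 mm) begins 54 mm behind the grasp point. The pads swing forward as they close: fully open they stand 13 mm farther back than shut.
Start: joints at [-1.254, 0.326, -0.193, 1.052, 0, 1.437], TCP at [0.24, -0.495, 0.231] pointing down, gripper open.
Joint ranges: [-2.65, 2.65], [-0.97, 1.79], [-1.3, 1.35], [-1.93, 2.1], [-1.47, 1.37], [-3.14, 3.14]. Speed limits (rad/s): [2.57, 2.57, 3.14, 3.14, 3.14, 3.14].

## Interface

Orientations are given as a rotation vector (axis times angle).
In Python, from cell import * gives the robot as it stands. Calls block until the motion is done:
- movep(position, orientation): joint-space move of the TCP to a pose.
- move_l(position, velocity=0.15, rot=None, until_force=None): straight line of the TCP; rot=None keeps the orientation; velocity is the mean speed in m/s. With until_force (N) it stops when the force on the tool has changed by that much, and returns True; else False.
- set_joints(angles): joint-space move.
- let_go() and grab(newtons=None): open the fingers fully, or close them until they stop; newtons is the grip in N (None keeps the last).
- sleep(seconds).
- ik(position, orientation): joint angles nearest the present ones, or None.
- get_state(): the state.
- grab_frame(name): name is "scene" or "top" or "wrist"; returns a dict with "img" (420x560x3 uint8, red, green, blue), "fx", "fy", "cx", "cy" (pixels), "cam_to_world" (4x4, takes a point from camera to world coordinates); the wrist camera has in their place "T_tool_cam" (4x4, takes a point from camera to tool coordinates, whose origin is the TCP and whose axes are the flange's). Camera axes: x right, y down, z forward; pixel columns grow to the right and rows downward; lengths in m; the calibration is good to about 2 mm. A picture is of the moment at which its call begins: read the wrist's pose just before it. There is no depth.
A pose or a line that the arm cannot do raises MotionError and nothing moves.
- sign_off(): hands the job in; it is judged then, once.
Trained networks look in the newest picture that a camera, given by its name, has taken for a name from the list of things; names that differ only in an ending like _2 or _b are one class to them, and where a whole thing is asked for, a point or a joint stands for the part that bears it (a point fixed in the world has none). Each returns a list of dicts, best first, with "score" (0 to 1); they miss things now and then, are a little off and sometimes report something else, mostly with a low value. They report only what shows in the picture. A call takes as long as a camera call. They do not tell look-alikes from the thing itself.
- spot_in(camera, name): "centre" ([column, row] in pixels, amid what is visible of it).
- silhouettes(camera, name): "mask" (420x560 bool, what is visible of it) and "centre" ([column, row] in pixels, amid what is visible of it).
- tip_of(camera, name): "centre" ([column, row] in pixels: a listed point, or the origin of a listed thing).
The state is a dict: "clock": time; "q": joint angles; "joint_velocities": joint speeds; "tau": joint torques, N m; "position": TCP position; "eef_rot": TCP orientation; "contact_force": force on the tool from outside, world axes, zero at the start; "wrist_torque": the same for the moment, N m; "finger_gap": opening from 0.0 (shut) to 1.0 (fully open); "grasp_force": force on a finger pad.
Only numpy, scipy, OpenCV 4.12 (cv2) and the standard library are available. Lean on these libraries where they do the work, as an engineer would, in place of code of your own. Each camera call takes 0.05 s, during which the arm holds its last target. There are 200 camera calls.

## Task

Load the green sequence lane in bay order, sliding the boxes along the bench without lifting them: first the longest fittings box right up to the end stop (bay 1), next the middle-length box snug behind it (bay 2), last the shortest box snug behind that (bay 3). Then swing the retaining bar down until it lies level across the lane's mouth, so that the boxes cannot work out when the bench is moved, and leave the glue jar, mallet and sanding block where they are.

Things in the scene. Friction and masses are not known exactly. Their poses are not given: they have to be found in the camera images.
- lane: Green steel lane fixed to the bench, no floor (boxes slide on the bench top). Origin: middle of its mouth, on the bench; +x into the lane, +y across, z up. Two side rails 34 mm high, 4 mm thick, inner faces at y = +-48.5 mm (97 mm clear), 24 mm foot flanges outside, from x = 0 to the end stop (44 mm high plate, face at x = 317 mm).
- mouth (a point): Middle of the lane's mouth, on the bench (the lane's origin). From x = -12 to -45 mm flared lead-in plates, 34 mm high, widen the entry to about +-60 mm; the retaining bar swings in the 12 mm gap before the rails. Three bays full leave 8 mm of play inside the bar.
- bay1 (a point): Point on the bench at the centre of bay 1 (122 mm long, next to the end stop), where the longest box's origin belongs: x = 256, y = 0 mm in the lane. Bays are marked by notches in the rims and by plates with 1, 2 or 3 rivets on the +y foot flange.
- bay2 (a point): Point on the bench at the centre of bay 2 (103 mm long), where the middle box's origin belongs (x = 143.5, y = 0 mm in the lane).
- bay3 (a point): Point on the bench at the centre of bay 3 (84 mm long, at the mouth), where the shortest box's origin belongs (x = 50, y = 0 mm in the lane).
- long_box: Longest plywood fittings box, open on top, waxed bottom (friction about 0.35), 122 (x) x 90 (y) x 46 mm high, walls 8 mm, about 0.5 kg; drawer runners lie on its floor, up to 23 mm above the bench. Origin: centre of its underside; x along its length. Either end may lead into the lane.
- middle_box: Middle plywood fittings box, open on top, waxed bottom, 103 (x) x 90 (y) x 46 mm high, walls 8 mm, about 0.42 kg; cup hinges inside, up to 22 mm above the bench. Origin: centre of its underside; x along its length. Either end may lead.
- short_box: Shortest plywood fittings box, open on top, waxed bottom, 84 (x) x 90 (y) x 46 mm high, walls 8 mm, about 0.34 kg; knobs inside, up to 23 mm above the bench. Origin: centre of its underside; x along its 84 mm length (the short way; its 90 mm side lies across the lane). Either end may lead.
- bar (a joint): Angle of the retaining bar, rad: 0 = down, level across the mouth, resting at its stop; 1.57 = upright; up to 2.0 = leaning outwards, away from the lane (it starts at 1.8 to 1.95). The hinge is stiff (about 0.07 Nm): near upright the bar stays where it is left, below about 1.0 rad it sinks by its own weight; 1 to 2 N at the knob moves it.
- bar_pivot (a point): The bar's pivot: lane x = -5.5, y = -76 mm, 30 mm above the bench; axis along lane x. The bar is a flat steel strip 8 mm thick (lane x) and 18 mm wide, 138 mm long, that swings in the upright plane across the mouth, from upright over towards lane +y and down.
- bar_knob (a point): Centre of the black ball, 22 mm in diameter, at the bar's free end, 146 mm from the pivot. Down, it lies just beyond the catch fork on the lane's +y side, 30 mm above the bench.
- glue_jar: White glue jar, 68 mm in diameter, 85 mm high, loose bystander. Origin: centre of its underside.
- mallet: Wooden joiner's mallet lying on the bench, about 310 mm long, head 75 x 115 x 60 mm on its +x end, loose bystander. Origin: on the bench under the handle, 115 mm from the middle of the head.
- sanding_block: Cork sanding block with a wooden grip, 115 x 65 x 44 mm, loose bystander. Origin: centre of its underside.
Not all that is in view belongs to the job. What is shaped like the short_box but blue is not meant.

How it is judged:
On the way, in this order (a step that is already met when the one before it is completed fails the run):
1. The longest box is home against the end stop, in bay 1 (horizontal distance between long_box and bay1 below 0.01 m and angle between the x axis of long_box and the x axis of lane, either way round below 0.07 rad and height (world z) of long_box below 0.006 m), for 0.2 s.
2. The middle box is snug behind it in bay 2, the longest still home (all of step 1 and horizontal distance between middle_box and bay2 below 0.01 m and angle between the x axis of middle_box and the x axis of lane, either way round below 0.07 rad and height (world z) of middle_box below 0.006 m), for 0.2 s.
3. The shortest box is snug behind that in bay 3, the others still home (all of step 2 and horizontal distance between short_box and bay3 below 0.01 m and angle between the x axis of short_box and the x axis of lane, either way round below 0.07 rad and height (world z) of short_box below 0.006 m), for 0.2 s.
4. The retaining bar is down across the mouth, the boxes still home (all of step 3 and value of joint bar below 0.1 rad), for 0.2 s.
At the end, for the whole second after the job is handed in: All three boxes stand flat on the bench in the lane in bay order, each origin within 10 mm of its bay's centre and square to the lane within 0.07 rad (4 degrees), at rest; the retaining bar is down, within 0.1 rad of level (all of step 4 and linear speed of each of long_box, middle_box, short_box below 0.01 m/s and angle between each of long_box, middle_box, short_box's own z axis and vertical below 0.05 rad); the robot touches nothing.
It fails at once if a fittings box is lifted more than 25 mm off the bench (height (world z) of any of long_box, middle_box, short_box above 0.025 m).
It fails at once if a fittings box is tipped by more than 0.4 rad (angle between any of long_box, middle_box, short_box's own z axis and vertical above 0.4 rad).
It fails at once if the glue jar, mallet or sanding block is moved by more than 30 mm or the jar knocked over (distance of any of glue_jar, mallet, sanding_block from where it was at the start of the episode above 0.03 m or angle between glue_jar's own z axis and vertical above 0.4 rad).
It also fails if it takes over 72 s, if anything falls off the work surface, if the arm or the gripper's body presses on something with over 40 N, if the wrist force passes 120 N, or if a joint passes its speed limit or range.

## Working session

There is one attempt and no reset: what is moved stays moved. The work goes in short steps, each a Python script; the robot and the scene stay as the last script left them, time stands still between calls to the robot, and variables do not carry over. Pictures are saved under pics/ and viewed, at most 10 in all, crops included, and the job is handed in when it is done.

```bash
mkdir -p pics; ls
python3 - <<'E'
from cell import *
import cv2
s=get_state();print(s['clock'],s['position'],s['eef_rot'])
ims=[]
for c in ["scene","top"]:
    f=grab_frame(c);ims.append(f['img']);cv2.imwrite(f'pics/{c}0.png',cv2.resize(f['img'][:,:,::-1],(800,600),interpolation=cv2.INTER_CUBIC))
    print(c,f['fx'],f['cx'],f['cy'],f['cam_to_world'].__repr__())
    for n in ["lane","mouth","bay1","bay2","bay3","long_box","middle_box","short_box","bar_pivot","bar_knob","glue_jar","mallet","sanding_block"]:
        print(n,[(round(float(d['score']),2),[round(float(v)) for v in d['centre']]) for d in tip_of(c,n)[:4]])
E
```

```text
pics
0.0 [ 0.2394235  -0.49447302  0.23048143] [-3.06038840e+00 -7.01710158e-01  3.10480748e-04]
scene 500.93474616123143 271.66726361065474 209.38912368795178 array([[-0.74568081,  0.54945729, -0.37690426,  0.97620492],
       [ 0.66630016,  0.61316642, -0.42434777,  0.53528949],
       [-0.00205594, -0.56755936, -0.82332991,  1.02178297],
       [ 0.        ,  0.        ,  0.        ,  1.        ]])
lane [(0.74, [252, 195])]
mouth [(0.75, [212, 170])]
bay1 [(0.93, [234, 185]), (0.86, [180, 146]), (0.57, [208, 169])]
bay2 [(0.93, [234, 185]), (0.86, [180, 146]), (0.57, [208, 169])]
bay3 [(0.93, [234, 185]), (0.86, [180, 146]), (0.57, [208, 169])]
long_box [(0.87, [370, 315])]
middle_box [(0.87, [357, 237]), (0.18, [209, 168])]
short_box [(0.8, [426, 219]), (0.74, [310, 369]), (0.57, [270, 306])]
bar_pivot [(0.76, [266, 168])]
bar_knob [(0.83, [281, 121])]
glue_jar [(0.79, [203, 249])]
mallet [(0.61, [153, 242])]
sanding_block [(0.67, [419, 280])]
top 385.0537090824387 280.88020602014734 212.51767624890144 array([[ 0.01657787, -0.98442984,  0.17499446,  0.37438493],
       [-0.99960838, -0.02026412, -0.01929907,  0.01103063],
       [ 0.02254469, -0.174606  , -0.98438025,  0.87078925],
       [ 0.        ,  0.        ,  0.        ,  1.        ]])
lane []
mouth [(0.2, [286, 141])]
bay1 []
bay2 []
bay3 []
long_box [(0.92, [122, 206])]
middle_box [(0.76, [190, 263])]
short_box [(0.75, [145, 338]), (0.73, [128, 137]), (0.58, [194, 150])]
bar_pivot []
bar_knob [(0.53, [321, 267])]
glue_jar [(0.98, [289, 143])]
mallet [(0.55, [326, 113])]
sanding_block [(0.63, [109, 268])]
```

View pics/scene0.png

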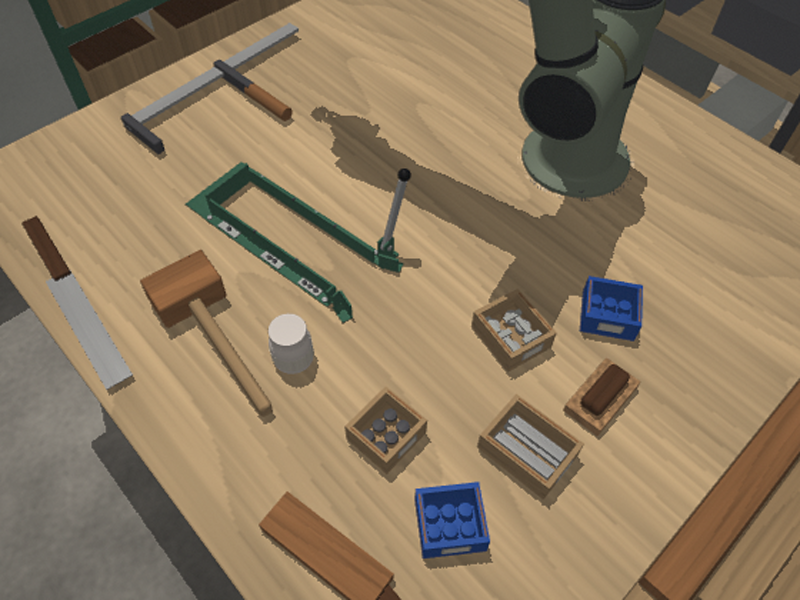

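View pics/top0.png

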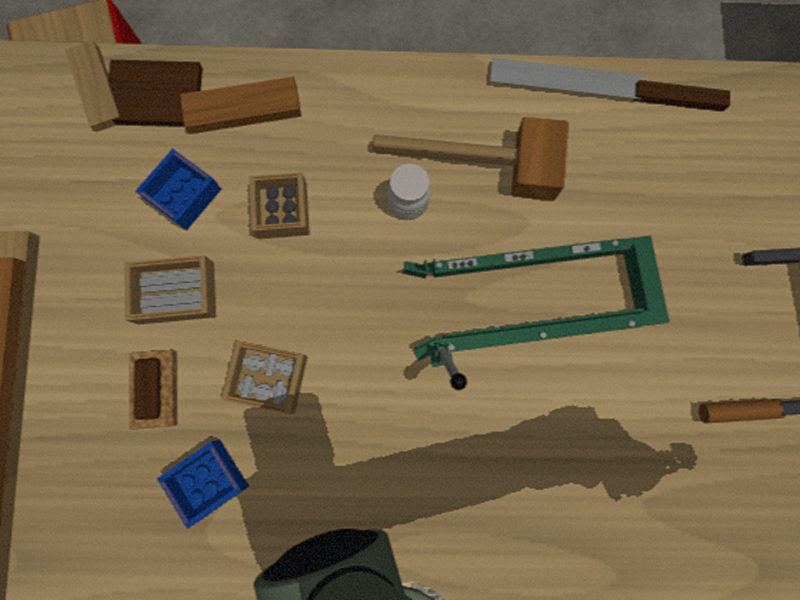

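The top view shows the lane with its mouth at about (425,305) and its end at about (650,280). The long box is at (168,290), the middle box at (265,375), the jar at (408,190), the mallet to the right of the jar, and the sanding block at (152,388), all in 800×600 pixels.

There are three short_box candidates:
- (278,205): bare plywood with knobs inside
- (178,188): blue
- (203,482): blue

The plywood one fits, since blue is excluded. I'll fit the poses and confirm it in a crop.

```bash
cat > h.py <<'E'
from cell import *
import numpy as np, cv2
from scipy.optimize import minimize
from scipy.spatial.transform import Rotation as R
def proj(f,P):
    T=np.linalg.inv(f['cam_to_world']);p=np.atleast_2d(P)@T[:3,:3].T+T[:3,3]
    return np.c_[f['fx']*p[:,0]/p[:,2]+f['cx'],f['fy']*p[:,1]/p[:,2]+f['cy']]
def toz(f,px,z):
    d=f['cam_to_world'][:3,:3]@[(px[0]-f['cx'])/f['fx'],(px[1]-f['cy'])/f['fy'],1];o=f['cam_to_world'][:3,3]
    return (o+d*(z-o[2])/d[2])[:2]
def place(P,p):
    c,s=np.cos(p[2]),np.sin(p[2]);P=np.array(P,float)
    return np.c_[P[:,0]*c-P[:,1]*s+p[0],P[:,0]*s+P[:,1]*c+p[1],P[:,2]]
def prism(x0,x1,y0,y1,z0,z1):
    return [(x,y,z) for x in(x0,x1) for y in(y0,y1) for z in(z0,z1)]
def render(f,parts,p):
    m=np.zeros((420*4,560*4),np.uint8)
    for P in parts:
        h=cv2.convexHull(((proj(f,place(P,p))+.5)*4).astype(np.float32))
        cv2.fillConvexPoly(m,np.round(h).astype(np.int32),255)
    return cv2.resize(m,(560,420),interpolation=cv2.INTER_AREA)/255.
def fit(views,parts,p0):
    def cost(p):
        c=0
        for f,m in views:
            r=render(f,parts,p);c+=1-np.minimum(r,m).sum()/np.maximum(r,m).sum()
        return c/len(views)
    p0=np.array(p0,float);b=None
    for k in range(3):
        s=np.vstack([p0,p0+np.diag([.01,.01,.1])/(k+1)])
        b=minimize(cost,p0,method='Nelder-Mead',options=dict(initial_simplex=s,xatol=1e-4,fatol=1e-5,maxiter=150));p0=b.x
    return b.x,b.fun
box=lambda L:[prism(-L/2,L/2,-.045,.045,0,.046)]
LANE=[prism(0,.317,.0485,.0525,0,.034),prism(0,.317,-.0525,-.0485,0,.034),prism(0,.317,.0525,.0725,0,.002),prism(0,.317,-.0725,-.0525,0,.002),prism(.317,.321,-.0525,.0525,0,.044)]
E
cat > a.py <<'E'
from h import *
import pickle
F={c:grab_frame(c) for c in("scene","top")}
out={}
for n,L,w in[("long_box",.122,[122,206]),("middle_box",.103,[190,263]),("short_box",.084,[194,150])]:
    p=toz(F["top"],w,.02);V=[]
    for c in F:
        q=proj(F[c],[[*p,.02]])[0]
        for d in silhouettes(c,n):
            if np.hypot(*(np.array(d['centre'])-q))<20: V.append((F[c],d['mask'].astype(float)));break
    b=min((fit(V,box(L),[*p,y]) for y in(-1.4,-1.85)),key=lambda t:t[1])
    out[n]=b[0];print(n,len(V),b[0].round(4),round(b[1],3))
V=[]
for c in F:
    h=cv2.cvtColor(F[c]['img'],cv2.COLOR_RGB2HSV)
    m=cv2.inRange(h,(60,90,25),(95,255,255))
    k,l,st,_=cv2.connectedComponentsWithStats(cv2.dilate(m,np.ones((5,5))));i=[np.linalg.norm(0) for _ in[0]]
    q=np.mean(proj(F[c],place([[x,y,.01] for x in(.05,.15,.25) for y in(.05,-.05)],[.37,.0,-1.5])),0)
    j=min(range(1,k),key=lambda j:np.hypot(*(_[j]-q)) if st[j,4]>300 else 1e9)
    roi=np.zeros_like(m);roi[100:290,110:480]=1
    V.append((F[c],((m>0)&(roi>0)).astype(float)));print(c,V[-1][1].sum())
a=toz(F["top"],[297,214],.02)
for v in (V,V[:1],V[1:]):
    b=fit(v,LANE,[*a,-1.48]);print('lane',b[0].round(4),round(b[1],3))
    if v is V: out['lane']=b[0]
for n,w in[("glue_jar",[289,143]),("sanding_block",[109,268])]:print(n,toz(F["top"],w,0))
pickle.dump(out,open('p.pkl','wb'))
im=F["top"]['img'][:,:,::-1].copy()
big=cv2.resize(im,None,fx=4,fy=4,interpolation=cv2.INTER_CUBIC)
for n,parts in[("long_box",box(.122)),("middle_box",box(.103)),("short_box",box(.084)),('lane',LANE)]:
    for P in parts:
        h=cv2.convexHull(((proj(F["top"],place(P,out[n]))+.5)*4).astype(np.float32)).astype(int);cv2.polylines(big,[h],True,(0,0,255),1)
crop=big[380:1230,320:1920];cv2.imwrite('pics/fit.png',cv2.resize(crop,(800,425),interpolation=cv2.INTER_AREA))
E
python3 a.py
```

```text
long_box 2 [ 0.5396  0.355  -1.45  ] 0.025
middle_box 2 [ 0.408   0.2006 -1.7514] 0.042
short_box 2 [ 0.6811  0.1946 -1.4644] 0.044
scene 1578.0
top 3918.0
lane [ 0.5286 -0.0848 -1.4228] 0.505
lane [ 0.5258 -0.0789 -1.4209] 0.632
lane [ 0.529  -0.0841 -1.4225] 0.36
glue_jar [ 0.69720975 -0.02254328]
sanding_block [0.39637504 0.37313493]
```

View pics/fit.png

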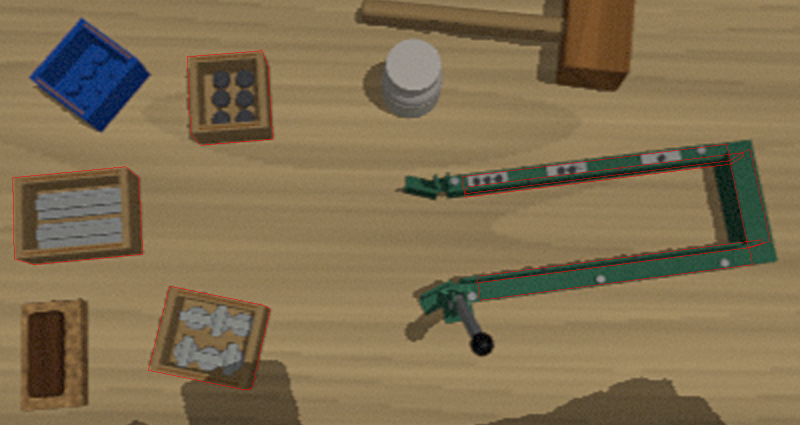

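The crop confirms the plywood box with knobs (crop pixel 230,97) as the short box, and the box fits are tight. The lane fit sits about 20 mm off along its length because my lane model lacks the end flange and lead-ins, so I'll refine it.

```bash
cat > b.py <<'E'
from h import *
import pickle
out=pickle.load(open('p.pkl','rb'))
F={c:grab_frame(c) for c in("scene","top")}
V=[]
for c in F:
    I=F[c]['img'].astype(int);m=((I[:,:,1]>I[:,:,0]*1.25)&(I[:,:,1]>I[:,:,2]*1.02)).astype(np.uint8)
    r=render(F[c],[prism(-.06,.36,-.09,.09,0,.05)],[.525,-.06,-1.43])>0
    m=cv2.morphologyEx(m*r.astype(np.uint8),cv2.MORPH_CLOSE,np.ones((5,5)))
    V.append((F[c],m.astype(float)));print(c,m.sum())
def lane(e,w):
    L=[prism(0,.321,.0485,.0525,0,.034),prism(0,.321,-.0525,-.0485,0,.034),prism(0,.321,.0525,.0525+w,0,.003),prism(0,.321,-.0525-w,-.0525,0,.003),prism(.317,.321,-.0525,.0525,0,.044),prism(.321,.321+e,-.0525-w,.0525+w,0,.003)]
    for s in(1,-1): L.append([(x,s*y,z) for x,y in((-.012,.0485),(-.012,.0525),(-.045,.06),(-.045,.064)) for z in(0,.034)])
    return L
for e,w in[(.02,.024),(.024,.02),(.024,.024),(.0,.024),(.012,.024)]:
    for v in(V,V[:1],V[1:]):
        b=fit(v,lane(e,w),[.525,-.07,-1.43]);print(e,w,b[0].round(4),round(b[1],3))
        if v is V and (e,w)==(.024,.024):out['lane']=b[0]
pickle.dump(out,open('p.pkl','wb'))
T=out['lane'];tiles=[]
for c in("scene","top"):
    big=cv2.resize(F[c]['img'][:,:,::-1],None,fx=4,fy=4,interpolation=cv2.INTER_CUBIC)
    for P in lane(.024,.024):
        h=cv2.convexHull(((proj(F[c],place(P,T))+.5)*4).astype(np.float32)).astype(int);cv2.polylines(big,[h],True,(0,0,255),1)
    q=proj(F[c],place([[.14,0,0]],T))[0]*4
    x,y=int(q[0]-400),int(q[1]-300);tiles.append(cv2.resize(big[y:y+600,x:x+800],(600,450) ))
    k=tip_of(c,"bar_knob")[0]['centre'];print('knob',c,k)
cv2.imwrite('pics/lane.png',cv2.resize(np.hstack([t[:,80:520] for t in tiles]),(800,410)))
E
python3 b.py
```

```text
scene 3280
top 4479
0.02 0.024 [ 0.5264 -0.0697 -1.4209] 0.31
0.02 0.024 [ 0.5244 -0.0658 -1.4202] 0.267
0.02 0.024 [ 0.527  -0.0682 -1.4198] 0.334
0.024 0.02 [ 0.5258 -0.0674 -1.4216] 0.27
0.024 0.02 [ 0.5242 -0.0654 -1.4208] 0.23
0.024 0.02 [ 0.527  -0.0671 -1.4237] 0.288
0.024 0.024 [ 0.5259 -0.0684 -1.4197] 0.3
0.024 0.024 [ 0.5245 -0.066  -1.4241] 0.263
0.024 0.024 [ 0.527  -0.0678 -1.4201] 0.319
0.0 0.024 [ 0.5264 -0.0699 -1.4207] 0.325
0.0 0.024 [ 0.5242 -0.0657 -1.4227] 0.277
0.0 0.024 [ 0.5271 -0.0689 -1.4185] 0.354
0.012 0.024 [ 0.5264 -0.0699 -1.4209] 0.316
0.012 0.024 [ 0.5243 -0.0659 -1.4193] 0.271
0.012 0.024 [ 0.5282 -0.0698 -1.4234] 0.342
knob scene [279.8, 121.0]
knob top [321.1, 266.3]
```

View pics/lane.png

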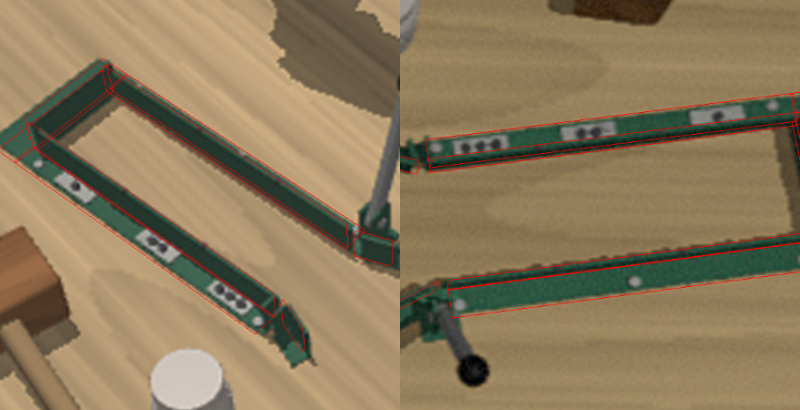

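```bash
cat >> h.py <<'E'
import pickle
LN=np.array([.526,-.067,-1.4215])
LEN=dict(long_box=.122,middle_box=.103,short_box=.084)
BAY=dict(long_box=.256,middle_box=.1435,short_box=.050)
def rot(h):
    c=[]
    q0=np.array(get_state()['q'])
    for s in(1,-1):
        Y=s*np.array([np.cos(h),np.sin(h),0]);Z=np.array([0,0,-1.]);c.append(np.c_[np.cross(Y,Z),Y,Z])
    ref=R.from_rotvec(get_state()['eef_rot'])
    return min((R.from_matrix(m) for m in c),key=lambda r:(r.inv()*ref).magnitude()).as_rotvec()
def wall(n,p): return place([[-LEN[n]/2+.004,0,0]],p)[0][:2]   # middle of trailing wall for box pose p
def lanep(x,y=0): return np.array([*place([[x,y,0]],LN)[0][:2],LN[2]])
def st(t=''):
    s=get_state();print(t,round(s['clock'],2),np.round(s['position'],4),'F',np.round(s['contact_force'],1),'gap',round(s['finger_gap'],3),round(s['grasp_force'],1))
ZG=.028
def pick(n,p):
    w=wall(n,p);r=rot(p[2]);let_go();movep([*w,.14],r);move_l([*w,ZG],.12);grab(50);st('gripped '+n)
def drag(n,p,v=.1,**k):
    return move_l([*wall(n,p),ZG],v,rot=rot(p[2]),**k)
E
python3 - <<'E'
from h import *
P=pickle.load(open('p.pkl','rb'));n='long_box';p=P[n]
for q in (p,lanep(-.125),lanep(.256)): print(ik([*wall(n,q),ZG],rot(q[2])))
pick(n,p)
drag(n,[.54,.14,LN[2]],.12);st()
drag(n,lanep(-.125),.1);st('pre')
f=grab_frame('top');g=grab_frame('scene')
cv2.imwrite('pics/pre.png',cv2.resize(np.hstack([f['img'],g['img']])[:,:,::-1],(800,300),interpolation=cv2.INTER_AREA))
E
```

```text
[ 5.48277911e-01  7.27531601e-01 -7.26939106e-02  7.70570815e-01
 -4.44089210e-16 -2.71410758e+00]
[ 0.07830605  0.49152121 -0.54210102  0.53717409  0.          3.07060237]
[-0.56322136  0.6383581  -0.25335156  0.67908667  0.          2.42907497]
gripped long_box 7.44 [0.5328 0.4118 0.0282] F [-1.4  0.6  2.3] gap 0.083 51.2
 9.38 [0.5317 0.1964 0.0282] F [0.3 1.1 6.1] gap 0.08 51.8Traceback (most recent call last):
  File "<stdin>", line 6, in <module>
  File "h.py", line 54, in drag
    return move_l([*wall(n,p),ZG],v,rot=rot(p[2]),**k)
cell.MotionError: the arm cannot follow that straight line within its joint ranges
```

The last joint hits its range with this grasp orientation. I'll release and regrip half a turn round.

```bash
python3 - <<'E'
s=open('h.py').read()
i=s.index("    ref=R.from_rotvec");j=s.index("def wall(")
s=s[:i]+"    return R.from_matrix(c[0 if SGN>0 else 1]).as_rotvec()\nSGN=1\n"+s[j:]
open('h.py','w').write(s)
E
python3 - <<'E'
import h
from h import *
n='long_box'
p=np.array([.54,.14,LN[2]])
w=wall(n,p)
for s in(1,-1):
    h.SGN=s;q=ik([*w,.1],rot(p[2]));print(s,q)
    if q is not None and abs(q[5])<1.6: best=s
h.SGN=best;print('best',best)
t=open('h.py').read().replace("SGN=1\n",f"SGN={best}\n");open('h.py','w').write(t)
let_go();move_l([*w,.1],.15)
movep([*w,.1],rot(p[2]));move_l([*w,ZG],.12);grab(50);st('regrip')
drag(n,lanep(-.125),.1);st('pre')
f=grab_frame('top');g=grab_frame('scene')
cv2.imwrite('pics/pre.png',cv2.resize(np.hstack([f['img'],g['img']])[:,:,::-1],(800,300),interpolation=cv2.INTER_AREA))
E
```

```text
1 [ 0.22363047  0.47545106 -0.32821766  0.76712761  0.         -3.06725851]
-1 [ 0.22363047  0.47545106 -0.32821766  0.76712761  0.          0.07433414]
best -1
regrip 14.85 [0.5317 0.1964 0.0283] F [-1.2 -0.4  2.9] gap 0.08 51.1
pre 15.89 [0.4987 0.1119 0.0283] F [-2.2 -1.2  7.6] gap 0.082 51.7
```

View pics/pre.png

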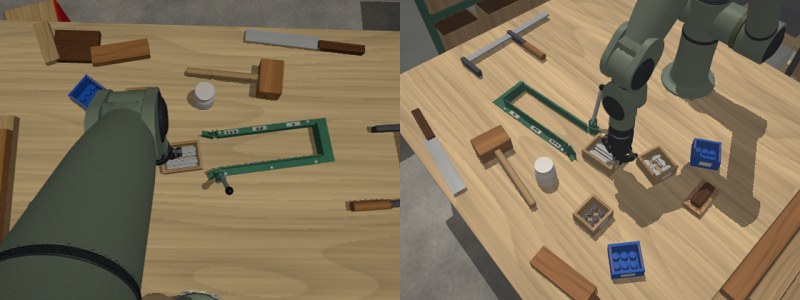

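The pre-mouth picture shows the long box gripped, lined up with the mouth, and the wrist well above the bar. I'll push it in.

```bash
cat >> h.py <<'E'
def insert(n):
    b=BAY[n]
    print('hit',drag(n,lanep(b-.012),.12,until_force=25));st('in')
    print('hit',drag(n,lanep(b+.006),.04,until_force=12));st('home')
    s=get_state();print('lane xy of TCP', np.round(place([[*(s['position'][:2]-LN[:2]),0]],[0,0,-LN[2]])[0][:2],4),'nominal',b-LEN[n]/2+.004)
E
python3 - <<'E'
from h import *
insert('long_box')
E
```

```text
hit False
in 19.22 [ 0.5531 -0.2507  0.0283] F [-0.6  5.   9.6] gap 0.077 51.9
hit True
home 19.57 [ 0.5546 -0.259   0.0283] F [-1.   2.7  5.3] gap 0.082 51.6
lane xy of TCP [ 0.1941 -0.0003] nominal 0.199
```

Run:
```python
from h import *
n='long_box'
print(drag(n,lanep(.266),.03,until_force=25));st()
s=get_state();x=place([[*(s['position'][:2]-LN[:2]),0]],[0,0,-LN[2]])[0];print(x)
let_go();p=s['position'];move_l([p[0],p[1],.15],.2);st()
r=rot(LN[2]);
P=pickle.load(open('p.pkl','rb'));n='middle_box'
w=wall(n,P[n]);movep([*w,.14],rot(P[n][2]))
g=grab_frame('scene');f=grab_frame('top')
cv2.imwrite('pics/l1.png',cv2.resize(np.hstack([g['img'][90:300,130:410],f['img'][90:300,250:530]])[:,:,::-1],(800,300),interpolation=cv2.INTER_AREA))
a,b=x[0],0
for c,F in(('scene',g),('top',f)):
    for d in silhouettes(c,'long_box')[:1]:
        v=fit([(F,d['mask'].astype(float))],box(.122),[*lanep(.256)[:2],LN[2]]);print(c,v,place([[*(v[0][:2]-LN[:2]),0]],[0,0,-LN[2]])[0])
st()
```

```text
True
 19.89 [ 0.5545 -0.2589  0.0283] F [-0.9  1.1  4.2] gap 0.075 51.8
[ 0.19399049 -0.00037859  0.        ]
 21.39 [ 0.5539 -0.2585  0.149 ] F [-0.7 -0.6 -0.5] gap 0.997 0.0
scene (array([ 0.56035988, -0.31570822, -1.41371948]), np.float64(0.1248375640794791)) [ 0.25105236 -0.00301578  0.        ]
top (array([ 0.56440494, -0.31550175, -1.41080774]), np.float64(0.0322350894116904)) [0.25144985 0.001015   0.        ]
 23.49 [0.417  0.2468 0.14  ] F [ 0.9 -0.   0.6] gap 1.0 0.0
```

View pics/l1.png

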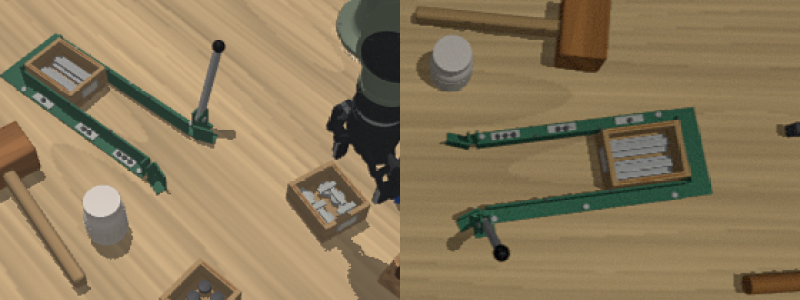

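The picture shows the long box against the stop. The hard contact puts the lane origin 5 mm nearer than fitted, so I'll correct it and go on with the middle box.

```bash
sed -i 's/^LN=.*/LN=np.array([.5253,-.062,-1.4215])/; s/until_force=12/until_force=20/; s/(b+.006),.04/(b+.008),.04/' h.py
python3 - <<'E'
from h import *
P=pickle.load(open('p.pkl','rb'));n='middle_box'
pick(n,P[n]);drag(n,lanep(-.12),.14);st('pre');insert(n)
E
```

```text
gripped middle_box 25.73 [0.4167 0.2472 0.0282] F [ 0.3 -0.9  3.2] gap 0.079 50.5
pre 27.07 [0.501  0.1032 0.0282] F [-0.4 -0.8  5.2] gap 0.077 50.7
hit False
in 29.32 [ 0.5378 -0.1439  0.0282] F [-0.6  3.9  6.9] gap 0.079 51.1
hit True
home 29.79 [ 0.5398 -0.157   0.0283] F [-0.2  1.7  4.9] gap 0.077 51.2
lane xy of TCP [0.096  0.0002] nominal 0.096
```

Run:
```python
from h import *
p=get_state()['position'];let_go();move_l([p[0],p[1],.15],.2)
P=pickle.load(open('p.pkl','rb'));n='short_box';q=P[n].copy()
q[:2]+=.005*np.array([np.cos(q[2]),np.sin(q[2])])
pick(n,q);drag(n,lanep(-.112),.15);st('pre');insert(n)
p=get_state()['position'];let_go();move_l([p[0],p[1],.2],.2)
movep([.42,.2,.25],rot(LN[2]))
F={c:grab_frame(c) for c in('scene','top')}
K={c:tip_of(c,'bar_knob')[0]['centre'] for c in F};print(K)
from scipy.optimize import least_squares
k=least_squares(lambda x:np.r_[proj(F['scene'],x)[0]-K['scene'],proj(F['top'],x)[0]-K['top']],[.4,-.05,.17])
l=place([[*(k.x[:2]-LN[:2]),0]],[0,0,-LN[2]])[0];print('knob',k.x,k.cost,'lane',l,'ang',np.arctan2(k.x[2]-.03,l[1]+.076),np.hypot(k.x[2]-.03,l[1]+.076))
for n in LEN:
    d=silhouettes('top',n)
    d=min(d,key=lambda d:np.hypot(*(np.array(d['centre'])-proj(F['top'],[[*lanep(BAY[n])[:2],.03]])[0])))
    v=fit([(F['top'],d['mask'].astype(float))],box(LEN[n]),lanep(BAY[n]));print(n,place([[*(v[0][:2]-LN[:2]),0]],[0,0,-LN[2]])[0][:2],v[0][2]-LN[2],v[1])
cv2.imwrite('pics/l3.png',cv2.resize(np.hstack([F['scene']['img'][90:300,130:410],F['top']['img'][90:300,250:530]])[:,:,::-1],(800,300),interpolation=cv2.INTER_AREA))
st()
```

```text
gripped short_box 34.79 [0.6778 0.2278 0.0284] F [-0.8  2.   2.4] gap 0.081 51.5
pre 36.44 [0.503  0.086  0.0283] F [-0.3 -1.   8.5] gap 0.082 52.3
hit False
in 37.84 [ 0.5258 -0.0614  0.0283] F [-0.4  2.7  7.5] gap 0.08 52.2
hit True
home 38.3 [ 0.5275 -0.0739  0.0283] F [-0.3  2.   4.6] gap 0.076 52.1
lane xy of TCP [0.0121 0.0004] nominal 0.012
{'scene': [282.9, 117.8], 'top': [318.7, 266.1]}
knob [ 0.40147322 -0.07104797  0.18489274] 0.006488584787132617 lane [-0.00947096 -0.12379514  0.        ] ang 1.870096199295091 0.1620991559432335
long_box [0.260974   0.00114994] -0.011266297262529257 0.11227676290432143
middle_box [0.14666235 0.00028633] -0.010769246269670685 0.09689958102446261
short_box [0.05003816 0.00134467] 0.008173393050110445 0.025468722971084823
 41.54 [0.4203 0.1994 0.2498] F [ 0.1  0.  -0.9] gap 1.001 0.0
```

View pics/l3.png

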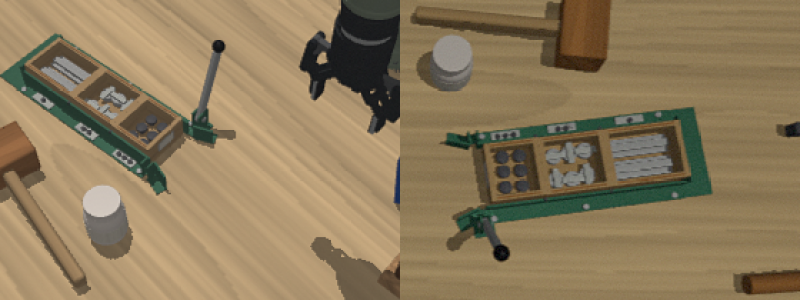

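The picture shows all three boxes snug in bay order, with the bar upright at about 1.87 rad. Next is the bar.

Run:
```python
from h import *
r=rot(LN[2])
L=lambda y,z:[*lanep(-.0055,y)[:2],z]
grab(20)
pts=[(-.10,.155),(-.047,.160)]
for a in np.arange(1.1,-.01,-.22):
    off=.011+.011*np.sin(a);pts.append((-.076+.15*np.cos(a)-off*np.sin(a),.03+.15*np.sin(a)+off*np.cos(a)))
for y,z in [(-.175,.25)]+pts:
    if ik(L(y,z),r) is None: print('no ik',y,z);raise SystemExit
movep(L(-.175,.25),r);move_l(L(-.175,.155),.15);st('start')
for y,z in pts:
    h=move_l(L(y,z),.1,until_force=25);st(f'{y:.3f} {z:.3f} {h}')
    if h: break
```

```text
start 44.21 [ 0.352  -0.0824  0.1554] F [ 0.6  0.5 -0.5] gap 0.001 0.0
-0.100 0.155 False 45.11 [ 0.4251 -0.0713  0.1549] F [ 1.  -0.3 -0.4] gap 0.0 0.0
-0.047 0.160 False 45.79 [ 0.4773 -0.0634  0.1598] F [ 0.3 -1.2  0.8] gap 0.005 0.0
-0.027 0.173 False 46.18 [ 0.4978 -0.0606  0.173 ] F [-0.5 -0.2 -0. ] gap -0.001 0.0
0.005 0.158 False 46.67 [ 0.5283 -0.0558  0.1575] F [0.2 1.2 0.4] gap -0.004 0.0
0.032 0.136 False 47.17 [ 0.5553 -0.0518  0.1358] F [ 0.1  0.2 -0.2] gap -0.002 0.0
0.053 0.108 False 47.67 [ 0.5765 -0.0486  0.1078] F [-0.4  0.   0.7] gap 0.001 0.0
0.067 0.076 False 48.17 [ 0.5908 -0.0464  0.0754] F [-0.6  0.3  0.5] gap -0.003 0.0
0.074 0.041 False 48.68 [ 0.5977 -0.0456  0.0409] F [ 0.7 -1.6  0.8] gap -0.0 0.5
```

Run:
```python
from h import *
p=get_state()['position']
print(move_l([p[0],p[1],.034],.03,until_force=8));st()
move_l([p[0],p[1],.2],.2);movep([.42,.2,.25],rot(LN[2]));st()
F={c:grab_frame(c) for c in('scene','top')}
for c in F: print(c,tip_of(c,'bar_knob')[:2],'expect',proj(F[c],[[*lanep(-.0055,.07)[:2],.03]]))
cv2.imwrite('pics/l4.png',cv2.resize(np.hstack([F['scene']['img'][90:300,130:410],F['top']['img'][90:300,250:530]])[:,:,::-1],(800,300),interpolation=cv2.INTER_AREA))
```

```text
True
 48.89 [ 0.5978 -0.0457  0.0405] F [-2.4  0.6 10.2] gap 0.002 4.9
 51.02 [0.4207 0.1996 0.2497] F [ 1.  -0.2  0.7] gap 0.004 0.0
scene [{'centre': [231.5, 209.6], 'score': 0.85}] expect [[230.11870364 207.81623279]]
top [{'centre': [110.4, 271.1], 'score': 0.67}, {'centre': [309.1, 212.1], 'score': 0.59}] expect [[299.45837227 182.34979666]]
```

View pics/l4.png

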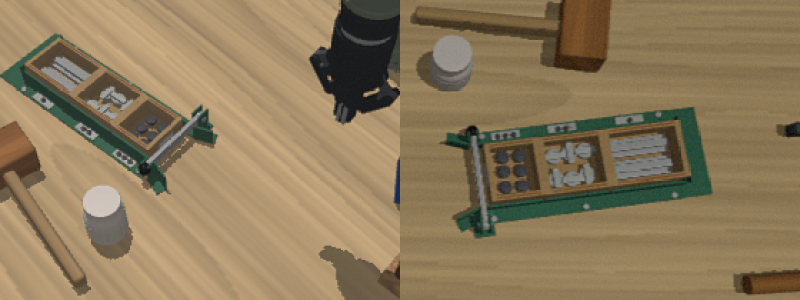

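The bar lies level across the mouth, with the knob at crop pixel (145,168) in the scene view where it should be. The boxes are still snug and the robot is clear.

```bash
python3 -c "
from cell import *
print(sign_off())"
```

```text
the job is handed in; nothing more can be done
None
```

The long, middle and short boxes are snug in bays 1, 2 and 3, the retaining bar lies level across the mouth, and the job was handed in at about 51 s with the jar, mallet and sanding block left alone; no verdict came back from the hand-in call.

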